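# Find the grinding jar that still has its ball inside

### The arm

A 6-joint arm with a two-finger parallel gripper is mounted at the origin on a cart in front of the work surface, level with it; the furniture and walls round the work are solid. World frame = base frame: x ahead of the robot, y to its left, z up, the work surface at z = 0. Lengths are in m, angles in degrees, forces in N, time in s.
With the tool pointing down it reaches from about 0.275 to 0.825 m from the base axis. Payload 4.9 kg.
Tool frame: the origin (TCP) lies between the finger pads; the fingertips stand 17 mm ahead of it and the grasp point (between the pads) lies 2 mm behind it; z points along the fingers, y is the line along which they close (so a half turn about z gives the same grasp; the last joint's range is limited). The gripper opens to 85 mm and grips with 20 to 120 N. Pads are 22 mm wide; open, the fingers measure 114 mm over their backs; the gripper's body (76 mm by 85 mm) begins 54 mm behind the grasp point. The pads swing forward as they close: fully open they stand 13 mm farther back than shut.
Start: joints at [66.566, 18.69, -11.035, 60.275, 0, 82.311], TCP at [0.149, 0.529, 0.248] pointing down, gripper open.
Joint ranges: [-152.03, 152.03], [-55.5, 102.48], [-74.3, 77.21], [-110.64, 120.58], [-84.22, 78.4], [-180, 180]. Speed limits (degrees/s): [147.25, 147.25, 180, 180, 180, 180].

### API

Orientations are given as [roll, pitch, yaw] about the fixed x, y, z axes, in that order (R = Rz(yaw) Ry(pitch) Rx(roll)).
In Python, from station import sensors, eyes, r, spot_in gives the robot as it stands. The module is installed in compiled form; this text tells all that it offers.
- The arm moves only by the tool servo_tool, never from a script. Its argument "series" is a list of rows, each a list of 7 numbers: the shift along the world's x, y, z in units of 0.4 m (1.0 is 0.4 m), then the turn, a rotation vector about the world's x, y, z in units of pi rad (1.0 is pi rad), then the opening, from 0 (shut) to 1 (fully open). A call has exactly 8 rows; each row is the pose to reach, as a shift and turn from the pose commanded when the call began, turning the shorter way round; what a row does not reach only later rows make up. A row lasts 1/12 s, in which the tool goes at most 41.7 mm and 7.16 degrees, less where a joint would pass 70% of its speed; a pose out of reach is approached as far as the arm can. A call with a number of a shift or a turn outside -1 to 1 is refused whole. A call with a gripper value outside its range is refused whole. The fingers move at their own pace and stop on an object; "squeeze" is the grip in N (left out, the last holds). Time passes only in rows, so rows that repeat a pose let the fingers close, or fill a call up. It gives the time, the measured TCP pose, the force, the opening and the grip force at its end, in the units of the state.
- sensors.sense(): the state, without advancing time (a new reading comes with each control period).
- eyes.snapshot(name): name is "side" or "top" or "wrist"; returns a dict with "img" (480x640x3 uint8, red, green, blue), "mtx" (3x3 intrinsics, pixels), "view" (4x4, takes a point from world to camera coordinates). Camera axes: x right, y up, looking along -z (the intrinsics and any distortion apply to the point x, -y, -z); pixel columns grow to the right and rows downward; lengths in m; the calibration is good to about 2 mm. The wrist camera is an equidistant fisheye: a pixel r from the principal point sees the ray r / f radians off the axis. A picture is of the moment at which its call begins. There is no depth.
- r.sign_off(): hands the job in; it is judged then, once.
Trained networks look in the newest picture that a camera, given by its name, has taken for a name from the list of things; names that differ only in an ending like _2 or _b are one class to them, and where a whole thing is asked for, a point or a joint stands for the part that bears it (a point fixed in the world has none). Each returns a list of dicts, best first, with "p" (0 to 1); they miss things now and then, are a little off and sometimes report something else, mostly with a low value. They report only what shows in the picture. A call takes as long as a camera call. They do not tell look-alikes from the thing itself.
- spot_in(camera, name): "location" ([column, row] in pixels, amid what is visible of it).
The state is a dict: "time": time; "joint_pos": joint angles; "qd": joint speeds; "tau": joint torques, N m; "tool_pos": TCP position; "ee_rot": TCP orientation; "contact_force": force on the tool from outside, world axes, zero at the start; "moment": the same for the moment, N m; "finger_gap": finger opening in m; "grip_force": force on a finger pad.
Only numpy, scipy, OpenCV 4.12 (cv2) and the standard library are available. Lean on these libraries where they do the work, as an engineer would, in place of code of your own. Each camera call takes 0.05 s, during which the arm holds its last target. There are 200 camera calls.

### The job

The three closed grinding jars are meant to be empty before they go for cleaning, but one still has its loose ball inside. Lift them clear of the rack one at a time and shake each to and fro along its length, hard enough that a ball would knock against both ends (shake the last one too, to be sure), and lay each quiet jar back in the cradle it came from; once you have found the one that rattles you need not try the rest. Finish holding the rattling jar still in the gripper, level and centred about a hand's breadth above the steel bowl, ready for me to unscrew it over the bowl: do not put it down or let go, bring no quiet jar over the bowl, and leave the bowl and the other things on the bench where they stand.

Things in the scene. Friction and masses are not known exactly. Their poses are not given: they have to be found in the camera images.
- jar_1: closed steel grinding jar lying on its side, 104 mm long: two barrels (49 mm diameter) joined by an eight-sided screw collar in the middle (54 mm across flats, 31 mm long; flats upright at both sides: grip across these from above). Origin: middle of the jar on its axis, 180 mm above the worktop when in a cradle; x along the jar, z up. Which jar holds the ball is drawn anew each time, whatever its name or place.
- jar_2: a second jar, same as jar_1. Each weighs 0.35 to 0.70 kg empty, so weight does not tell which is loaded. The loaded one has a 28 mm ball (160 g) inside that rolls freely, 30 mm either way from the middle along the bore.
- jar_3: a third jar, same as jar_1. A brisk stroke along the jar (60 mm at some 0.4 m/s) and stop throws the ball to the leading end, where it knocks and stays: a jolt in force and moment at the wrist, and, once the arm is still, a moment about the level axis across the jar that differs by 0.06 to 0.12 N m between strokes one way and the other (average it). An empty jar shows no such change.
- rack: fixed steel jar stand: base plate, two posts and, on top, two rails 270 mm long (along its y) that carry three cradles at y = +100, 0 and -100 mm; a jar lies in each, along the stand's x (front to back), with its top 207 mm above the worktop. Behind it a pipe manifold, up to 0.12 m high. Origin: on the worktop under the middle cradle; z up.
- cradle_middle (a point): point on the jar axis in the middle of the middle cradle, 180 mm above the worktop. A cradle is two V supports of bent strip, 12 mm wide, 31 mm in front of and behind this point (45 degree sides, tips 12 mm below the axis), that centre the jar's barrels; the collar hangs in the 50 mm gap between them, with some 9 mm of play either way along x and room for fingers down to 45 mm below the axis.
- bowl: small round open steel bowl, 95 mm across the rim, 39 mm high, standing loose on the worktop to the right of the rack. Origin: centre of its underside. Further right and behind it stands the ultrasonic bath, a steel box 0.36 m high with its front at x = 0.49 m and its left side at y = -0.18 m: keep arm and gripper clear of it.
- timer: white bench timer, 68 x 68 x 20 mm, on the worktop further right, a bystander. Origin: centre of the underside. It stays where it is.
- vial_a: small glass vial with a cap, 20 mm diameter, 45 mm tall, standing right of the bowl, a bystander. Origin: centre of the underside. It stays where it is.
- small_flask: small conical steel vessel, 68 mm diameter, 88 mm tall, standing left of the rack, a bystander. Origin: centre of the underside. It stays where it is.
Mind the look-alikes: they are no part of the job. Several things have the shape of the bowl; the one meant has the colours described above.

How it is judged (in metres and radians):
On the way, in this order (a step that is already met when the one before it is completed fails the run):
1. the jar with the ball is lifted off its cradle in the gripper and its ball rolls to one end (the jar's +x end) (((distance between ball and jar_1 below 0.045 m and height (world z) of jar_1 above 0.21 m and contact force between the fingers and jar_1 above 1 N and x of ball in the frame of jar_1 above 0.012 m) or (distance between ball and jar_2 below 0.045 m and height (world z) of jar_2 above 0.21 m and contact force between the fingers and jar_2 above 1 N and x of ball in the frame of jar_2 above 0.012 m) or (distance between ball and jar_3 below 0.045 m and height (world z) of jar_3 above 0.21 m and contact force between the fingers and jar_3 above 1 N and x of ball in the frame of jar_3 above 0.012 m))).
2. still lifted, it is shaken so that the ball runs to the other end too (((distance between ball and jar_1 below 0.045 m and height (world z) of jar_1 above 0.21 m and contact force between the fingers and jar_1 above 1 N and x of ball in the frame of jar_1 below -0.012 m) or (distance between ball and jar_2 below 0.045 m and height (world z) of jar_2 above 0.21 m and contact force between the fingers and jar_2 above 1 N and x of ball in the frame of jar_2 below -0.012 m) or (distance between ball and jar_3 below 0.045 m and height (world z) of jar_3 above 0.21 m and contact force between the fingers and jar_3 above 1 N and x of ball in the frame of jar_3 below -0.012 m))).
At the end, for the whole second after the job is handed in: the jar with the ball is held still, its middle within 30 mm of the bowl's centre seen from above and 100 to 220 mm above the worktop, level within 0.22 rad, touching neither bowl nor rack; the other two lie released in the cradles where they started (12 mm, 0.12 rad) (((distance between ball and jar_1 below 0.045 m and contact force between the fingers and jar_1 above 2 N and horizontal distance between jar_1 and bowl below 0.03 m and height (world z) of jar_1 between 0.1 and 0.22 m and angle between jar_1's own x axis and vertical between 1.35 and 1.79 rad and linear speed of jar_1 below 0.05 m/s and contact force between jar_1 and bowl below 0.1 N and contact force between jar_1 and rack below 0.1 N and distance of each of jar_2, jar_3 from where it was at the start of the episode below 0.012 m and angle between the x axis of each of jar_2, jar_3 and the x axis of rack, either way round below 0.12 rad and contact force between the fingers and jar_2 below 0.1 N and linear speed of each of jar_2, jar_3 below 0.03 m/s and contact force between the fingers and jar_3 below 0.1 N) or (distance between ball and jar_2 below 0.045 m and contact force between the fingers and jar_2 above 2 N and horizontal distance between jar_2 and bowl below 0.03 m and height (world z) of jar_2 between 0.1 and 0.22 m and angle between jar_2's own x axis and vertical between 1.35 and 1.79 rad and linear speed of jar_2 below 0.05 m/s and contact force between jar_2 and bowl below 0.1 N and contact force between jar_2 and rack below 0.1 N and distance of each of jar_1, jar_3 from where it was at the start of the episode below 0.012 m and angle between the x axis of each of jar_1, jar_3 and the x axis of rack, either way round below 0.12 rad and contact force between the fingers and jar_1 below 0.1 N and linear speed of each of jar_1, jar_3 below 0.03 m/s and contact force between the fingers and jar_3 below 0.1 N) or (distance between ball and jar_3 below 0.045 m and contact force between the fingers and jar_3 above 2 N and horizontal distance between jar_3 and bowl below 0.03 m and height (world z) of jar_3 between 0.1 and 0.22 m and angle between jar_3's own x axis and vertical between 1.35 and 1.79 rad and linear speed of jar_3 below 0.05 m/s and contact force between jar_3 and bowl below 0.1 N and contact force between jar_3 and rack below 0.1 N and distance of each of jar_1, jar_2 from where it was at the start of the episode below 0.012 m and angle between the x axis of each of jar_1, jar_2 and the x axis of rack, either way round below 0.12 rad and contact force between the fingers and jar_1 below 0.1 N and linear speed of each of jar_1, jar_2 below 0.03 m/s and contact force between the fingers and jar_2 below 0.1 N))); the arm keeps its last pose, push and grip.
It fails at once if a quiet jar is brought over the bowl ((horizontal distance between jar_1 and bowl below 0.06 m and not (distance between ball and jar_1 below 0.045 m)) or (horizontal distance between jar_2 and bowl below 0.06 m and not (distance between ball and jar_2 below 0.045 m)) or (horizontal distance between jar_3 and bowl below 0.06 m and not (distance between ball and jar_3 below 0.045 m))).
It fails at once if the bowl is pushed away (over 20 mm) (distance of bowl from where it was at the start of the episode above 0.02 m).
It fails at once if the timer, the vial or the small vessel is disturbed (over 25 mm) (distance of any of timer, vial_a, small_flask from where it was at the start of the episode above 0.025 m).
It also fails if it takes over 72 s, if anything falls off the work surface, if the arm or the gripper's body presses on something with over 40 N, if the wrist force passes 120 N, or if a joint passes its speed limit or range.

## Working session

There is one attempt and no reset: what is moved stays moved. The work goes in short steps, Python scripts to look and compute and a tool call to move; the robot and the scene stay as the last step left them, time stands still between calls to the robot, and variables do not carry over. Pictures are saved under pics/ and viewed, at most 10 in all, crops included, and the job is handed in when it is done.

Besides the shell and the picture viewer there is one more tool, called after ">>>" in YAML: its name, and indented under it one key for each argument. servo_tool: Moves the arm, as the interface text tells. Its arguments: {"type":"object","properties":{"series":{"type":"array"},"squeeze":{"type":"number"}},"required":["series"]}

```bash
mkdir -p pics; cat > h.py <<'E'
import numpy as np, cv2
from station import sensors, eyes, r, spot_in
def ray(s,px):
    K=s["mtx"];V=np.array(s["view"])
    x=(px[0]-K[0][2])/K[0][0];y=(px[1]-K[1][2])/K[1][1]
    d=V[:3,:3].T@np.array([x,-y,-1.]);c=-V[:3,:3].T@V[:3,3]
    return c,d
def atz(s,px,z):
    c,d=ray(s,px);return c+d*(z-c[2])/d[2]
def wray(s,px):
    K=s["mtx"];V=np.array(s["view"])
    x=(px[0]-K[0][2])/K[0][0];y=(px[1]-K[1][2])/K[1][1]
    t=np.hypot(x,y);k=np.sin(t)/max(t,1e-9)
    d=V[:3,:3].T@np.array([x*k,-y*k,-np.cos(t)]);c=-V[:3,:3].T@V[:3,3]
    return c,d
def watz(s,px,z):
    c,d=wray(s,px);return c+d*(z-c[2])/d[2]
def save(s,n): cv2.imwrite(f"pics/{n}.png",s["img"][:,:,::-1])
E
python3 - <<'E'
from h import *
for cam in ("top","side"):
    s=eyes.snapshot(cam);save(s,cam)
    print(cam,-np.array(s["view"])[:3,:3].T@np.array(s["view"])[:3,3])
    for n,z in (("jar_1",.18),("rack",.1),("bowl",.02),("timer",.02),("vial_a",.04),("small_flask",.05)):
        for d in spot_in(cam,n)[:5]: print(n,round(d["p"],2),np.round(d["location"]),atz(s,d["location"],z).round(3))
print(sensors.sense())
E
```

```text
top [0.14492279 0.04651813 1.81361158]
jar_1 0.94 [210. 260.] [0.477 0.329 0.18 ]
jar_1 0.61 [282. 274.] [0.435 0.13  0.18 ]
jar_1 0.6 [246. 273.] [0.438 0.228 0.18 ]
rack 0.71 [253. 276.] [0.444 0.218 0.1  ]
bowl 0.91 [272. 211.] [0.661 0.169 0.02 ]
bowl 0.6 [339. 280.] [ 0.441 -0.034  0.02 ]
timer 0.87 [446. 282.] [ 0.432 -0.361  0.02 ]
vial_a 0.44 [408. 287.] [ 0.414 -0.242  0.04 ]
small_flask 0.81 [173. 271.] [0.472 0.461 0.05 ]
side [ 0.17547833 -1.06810332  0.78772276]
jar_1 0.72 [289. 216.] [0.437 0.199 0.18 ]
jar_1 0.71 [292. 224.] [0.431 0.138 0.18 ]
jar_1 0.55 [292. 202.] [0.47  0.304 0.18 ]
jar_1 0.25 [318. 344.] [ 0.362 -0.413  0.18 ]
rack 0.58 [295. 256.] [0.427 0.078 0.1  ]
bowl 0.6 [346. 254.] [0.629 0.176 0.02 ]
bowl 0.59 [309. 293.] [ 0.445 -0.014  0.02 ]
timer 0.97 [338. 382.] [ 0.418 -0.378  0.02 ]
{'time': 0.7, 'joint_pos': array([ 6.65664401e+01,  1.86883889e+01, -1.10369888e+01,  6.02742118e+01,
        8.67046810e-04,  8.23119987e+01]), 'qd': array([-0.00915112,  0.06213775,  0.02597098, -0.01776257, -0.02769867,
       -0.07562881]), 'tau': array([-6.66498545e-04, -4.43201458e+01,  2.62710232e+01,  9.70715737e-04,
       -4.14578017e-04, -3.15985702e-06]), 'tool_pos': array([0.1492293 , 0.52937697, 0.24828296]), 'ee_rot': array([ 1.79999477e+02, -8.04344092e-04,  1.64254441e+02]), 'contact_force': array([-0.48121474,  0.17478285,  1.02003373]), 'moment': array([-0.04814006, -0.00901682,  0.00379258]), 'grip_force': 0.0, 'finger_gap': 0.08546547016127162}
```

View pics/top.png

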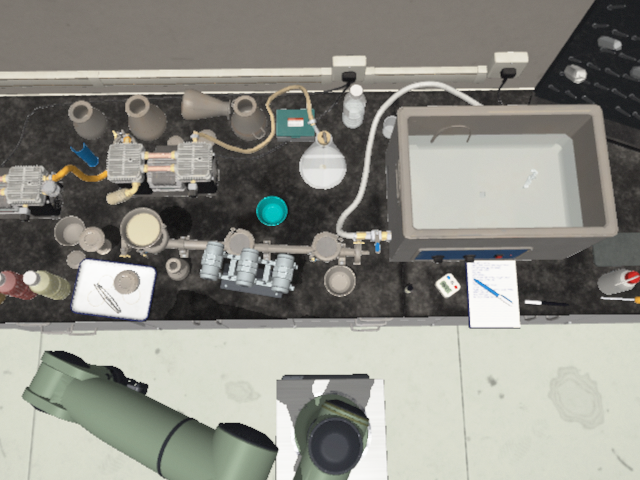

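View pics/side.png

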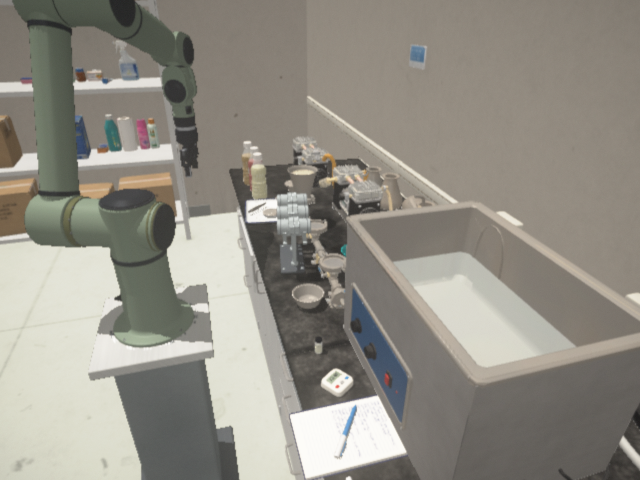

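Bowl look-alikes in the top picture: the teal bowl at (272,211), grey ones at (69,231) and (127,281), and flange discs at (239,240) and (327,245). The steel bowl right of the rack is at (339,280), and I choose that one. The jars lie at about (212,260), (247,267) and (284,272). I'll check the choice in one close crop.

```bash
python3 - <<'E'
from h import *
im=cv2.imread("pics/top.png")[225:315,180:370]
cv2.imwrite("pics/crop.png",cv2.resize(im,None,fx=4.2,fy=4.2,interpolation=cv2.INTER_CUBIC))
E
```

```text
(no output)
```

View pics/crop.png

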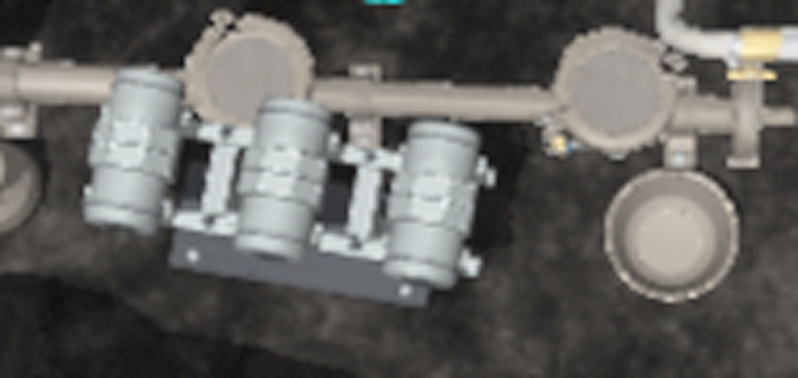

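The crop shows three jars with centres at crop (133,150), (285,178) and (433,204). The steel bowl is at (671,235), with its rim clear right of the rack.

```bash
python3 - <<'E'
from h import *
s=eyes.snapshot("top")
P=[]
for p in ((133,150),(285,178),(433,204)):
    q=[p[0]/4.2+180-.4,p[1]/4.2+225-.4];P.append(atz(s,q,.2));print(q,P[-1].round(4))
P=np.array(P);v=P[0]-P[2];print("spacing",np.linalg.norm(P[0]-P[1]),np.linalg.norm(P[1]-P[2]),"yaw",np.degrees(np.arctan2(v[1],v[0]))-90)
print("bowl",atz(s,[671/4.2+180-.4,235/4.2+225-.4],.039))
s=eyes.snapshot("wrist");save(s,"w0");print(s["mtx"],s["view"])
E
```

```text
[211.26666666666665, 260.31428571428575] [0.4716 0.3226 0.2   ]
[247.45714285714286, 266.98095238095243] [0.4517 0.2229 0.2   ]
[282.6952380952381, 273.1714285714286] [0.4332 0.1264 0.2   ]
spacing 0.10159867301872948 0.09828903291865712 yaw -11.071868060029814
bowl [ 0.43729977 -0.03554392  0.039     ]
[[371.64829954   0.         315.31990019]
 [  0.         371.64829954 236.54791255]
 [  0.           0.           1.        ]] [[ 2.70378663e-01  9.62753705e-01 -8.25539181e-04 -5.49664845e-01]
 [-9.17425341e-01  2.57388495e-01 -3.03450006e-01  3.92929508e-02]
 [-2.91935133e-01  8.28037774e-02  9.52847004e-01 -3.79697013e-01]
 [ 0.00000000e+00  0.00000000e+00  0.00000000e+00  1.00000000e+00]]
```

>>> servo_tool:
  series:
    - [0.05,-0.03,0.03,0,0,0.005,1]
    - [0.12,-0.08,0.06,0,0,0.01,1]
    - [0.2,-0.13,0.08,0,0,0.015,1]
    - [0.28,-0.18,0.08,0,0,0.02,1]
    - [0.36,-0.23,0.08,0,0,0.026,1]
    - [0.43,-0.28,0.08,0,0,0.026,1]
    - [0.5,-0.325,0.08,0,0,0.026,1]
    - [0.56,-0.36,0.08,0,0,0.026,1]
  squeeze: 80

```text
time: 1.47
tool_pos: [0.375, 0.3838, 0.2805]
ee_rot: [180.0, 0.0, 168.9]
contact_force: [-0.2, 0.6, -1.2]
finger_gap: 0.0855
grip_force: 0.0
```

>>> servo_tool:
  series:
    - [0.06,-0.04,0,0,0,0,1]
    - [0.13,-0.085,0,0,0,0,1]
    - [0.19,-0.125,0,0,0,0,1]
    - [0.225,-0.15,0,0,0,0,1]
    - [0.245,-0.16,0,0,0,0,1]
    - [0.245,-0.16,0,0,0,0,1]
    - [0.245,-0.16,0,0,0,0,1]
    - [0.245,-0.16,0,0,0,0,1]

```text
time: 2.13
tool_pos: [0.4702, 0.3221, 0.2803]
ee_rot: [180.0, -0.0, 169.0]
contact_force: [0.3, -0.2, -0.2]
finger_gap: 0.0854
grip_force: 0.0
```

```bash
python3 - <<'E'
from h import *
s=eyes.snapshot("wrist");save(s,"w1")
S=sensors.sense();print(S["time"],S["tool_pos"],S["ee_rot"])
for d in spot_in("wrist","jar_1"): print(d["p"],d["location"],watz(s,d["location"],.19))
im=s["img"].copy()
# project expected TCP axis point at z=.18 helper
V=np.array(s["view"]);K=s["mtx"]
for p in ([.4706,.3216,.2],[.4512,.222,.2],[.432,.124,.2]):
    c=V[:3,:3]@p+V[:3,3];x,y,z=c[0],-c[1],-c[2];t=np.arctan2(np.hypot(x,y),z);k=t/np.hypot(x,y)
    print([K[0][0]*x*k+K[0][2],K[1][1]*y*k+K[1][2]])
E
```

```text
2.1833 [0.47012794 0.32219852 0.28034395] [ 1.79996688e+02 -2.76970590e-02  1.69029188e+02]
0.88 [61.5, 244.7] [0.43147922 0.14047623 0.19      ]
0.86 [323.3, 251.7] [0.47102944 0.32673509 0.19      ]
0.63 [171.6, 238.3] [0.44417875 0.23305825 0.19      ]
[np.float64(314.9562878535688), np.float64(258.34780171802083)]
[np.float64(154.23833120728048), np.float64(256.6940957370361)]
[np.float64(39.435856111460794), np.float64(253.58412580991174)]
```

View pics/w1.png

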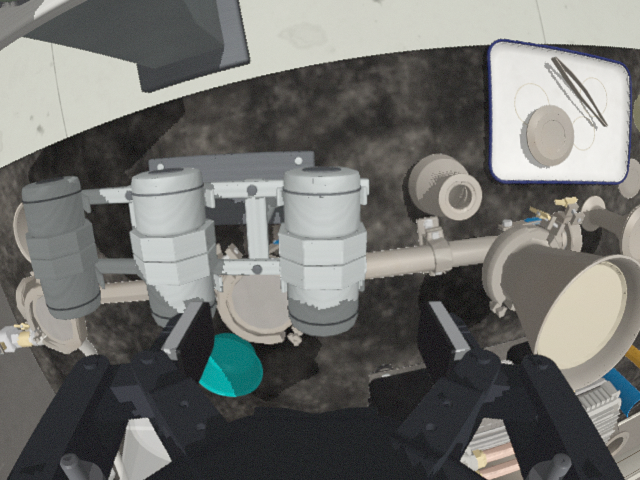

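```bash
python3 - <<'E'
from h import *
s=eyes.snapshot("wrist")
for p in ((322,237),(322,262),(322,290),(174,262)):
    print(p,[watz(s,p,z).round(4) for z in (.18,.207)])
g=cv2.cvtColor(s["img"],cv2.COLOR_RGB2GRAY)
cv2.imwrite("pics/w2.png",cv2.resize(s["img"][150:350,120:390,::-1],None,fx=2.9,fy=2.9,interpolation=cv2.INTER_CUBIC))
E
```

```text
(322, 237) [array([0.4647, 0.3274, 0.18  ]), array([0.4562, 0.3286, 0.207 ])]
(322, 262) [array([0.4815, 0.3243, 0.18  ]), array([0.471 , 0.3258, 0.207 ])]
(322, 290) [array([0.5015, 0.3206, 0.18  ]), array([0.4885, 0.3226, 0.207 ])]
(174, 262) [array([0.4633, 0.2246, 0.18  ]), array([0.4549, 0.2381, 0.207 ])]
```

View pics/w2.png

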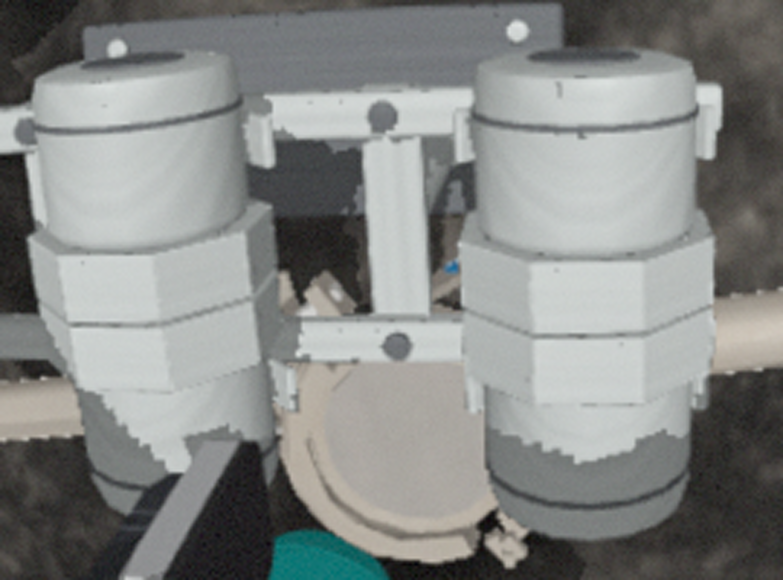

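The wrist crop shows the left jar's top flat centred near full-image (322,265), which gives about (0.473, 0.325). That agrees with the top camera within 3 mm. Next I descend and grip.

>>> servo_tool:
  series:
    - [0.004,0.005,-0.05,0,0,0,1]
    - [0.004,0.005,-0.1,0,0,0,1]
    - [0.004,0.005,-0.15,0,0,0,1]
    - [0.004,0.005,-0.2,0,0,0,1]
    - [0.004,0.005,-0.23,0,0,0,1]
    - [0.004,0.005,-0.25,0,0,0,1]
    - [0.004,0.005,-0.255,0,0,0,1]
    - [0.004,0.005,-0.255,0,0,0,1]

```text
time: 2.95
tool_pos: [0.4724, 0.3237, 0.1782]
ee_rot: [-180.0, -0.0, 169.0]
contact_force: [-1.2, -0.7, 0.6]
finger_gap: 0.0851
grip_force: 0.0
```

>>> servo_tool:
  series:
    - [0,0,0,0,0,0,0.5]
    - [0,0,0,0,0,0,0.3]
    - [0,0,0,0,0,0,0.3]
    - [0,0,0,0,0,0,0]
    - [0,0,0,0,0,0,0]
    - [0,0,0,0,0,0,0]
    - [0,0,0,0,0,0,0]
    - [0,0,0,0,0,0,0]
  squeeze: 100

```text
time: 3.62
tool_pos: [0.4739, 0.3257, 0.1806]
ee_rot: [179.7, 0.1, 169.0]
contact_force: [-1.0, 3.3, 5.3]
finger_gap: 0.052
grip_force: 106.0
```

>>> servo_tool:
  series:
    - [0,0,0.04,0,0,0,0]
    - [0,0,0.1,0,0,0,0]
    - [0,0,0.16,0,0,0,0]
    - [0,0,0.22,0,0,0,0]
    - [0,0,0.25,0,0,0,0]
    - [0,0,0.26,0,0,0,0]
    - [0,0,0.26,0,0,0,0]
    - [0,0,0.26,0,0,0,0]

```text
time: 4.28
tool_pos: [0.4722, 0.323, 0.281]
ee_rot: [-179.9, -0.1, 168.9]
contact_force: [-0.4, 0.4, -6.2]
finger_gap: 0.0523
grip_force: 106.9
```

>>> servo_tool:
  series:
    - [-0.1,0.02,0,0,0,0,0]
    - [-0.2,0.04,0,0,0,0,0]
    - [-0.2,0.04,0,0,0,0,0]
    - [-0.2,0.04,0,0,0,0,0]
    - [-0.2,0.04,0,0,0,0,0]
    - [-0.2,0.04,0,0,0,0,0]
    - [-0.2,0.04,0,0,0,0,0]
    - [-0.2,0.04,0,0,0,0,0]

```text
time: 4.95
tool_pos: [0.3936, 0.3391, 0.2819]
ee_rot: [-180.0, -0.0, 168.9]
contact_force: [0.3, 0.2, -6.4]
finger_gap: 0.052
grip_force: 106.7
```

```bash
cat > m.py <<'E'
from h import *
M=[];F=[]
for i in range(6):
    S=sensors.sense();M.append(S["moment"]);F.append(S["contact_force"]);eyes.snapshot("top")
M=np.array(M);a=np.radians(79);u=np.array([np.cos(a),np.sin(a),0])
print(S["time"],S["tool_pos"].round(4),S["ee_rot"].round(2),"F",np.mean(F,0).round(2),"M",M.mean(0).round(3),"Mcross",(M@u).mean().round(4),(M@u).std().round(4),S["finger_gap"])
E
python3 m.py
```

```text
5.2 [0.3931 0.3393 0.2822] [-179.99   -0.    168.91] F [ 0.04 -0.5  -5.95] M [ 0.002  0.    -0.006] Mcross 0.0005 0.0213 0.05220972266108778
```

>>> servo_tool:
  series:
    - [0.1,-0.02,0,0,0,0,0]
    - [0.2,-0.04,0,0,0,0,0]
    - [0.2,-0.04,0,0,0,0,0]
    - [0.2,-0.04,0,0,0,0,0]
    - [0.2,-0.04,0,0,0,0,0]
    - [0.2,-0.04,0,0,0,0,0]
    - [0.2,-0.04,0,0,0,0,0]
    - [0.2,-0.04,0,0,0,0,0]

```text
time: 5.92
tool_pos: [0.4721, 0.3237, 0.2826]
ee_rot: [180.0, 0.0, 169.0]
contact_force: [0.5, 0.2, -6.4]
finger_gap: 0.052
grip_force: 106.7
```

```bash
python3 m.py
```

```text
6.1667 [0.4726 0.3236 0.2825] [1.7999e+02 1.0000e-02 1.6896e+02] F [ 0.03 -0.13 -5.89] M [0.005 0.012 0.013] Mcross 0.0125 0.0146 0.05245968180979696
```

>>> servo_tool:
  series:
    - [-0.1,0.02,0,0,0,0,0]
    - [-0.2,0.04,0,0,0,0,0]
    - [-0.2,0.04,0,0,0,0,0]
    - [-0.2,0.04,0,0,0,0,0]
    - [-0.2,0.04,0,0,0,0,0]
    - [-0.2,0.04,0,0,0,0,0]
    - [-0.2,0.04,0,0,0,0,0]
    - [-0.2,0.04,0,0,0,0,0]

```text
time: 6.88
tool_pos: [0.3937, 0.3392, 0.2822]
ee_rot: [180.0, 0.0, 168.9]
contact_force: [-1.1, -0.0, -5.7]
finger_gap: 0.0521
grip_force: 106.7
```

```bash
python3 m.py
```

```text
7.1333 [0.3931 0.3393 0.2821] [-1.7999e+02 -1.0000e-02  1.6891e+02] F [-0.24 -0.05 -5.71] M [-0.018 -0.003 -0.007] Mcross -0.0069 0.0138 0.052054438116348974
```

>>> servo_tool:
  series:
    - [0.1,-0.02,0,0,0,0,0]
    - [0.2,-0.04,0,0,0,0,0]
    - [0.2,-0.04,0,0,0,0,0]
    - [0.2,-0.04,0,0,0,0,0]
    - [0.2,-0.04,0,0,0,0,0]
    - [0.2,-0.04,0,0,0,0,0]
    - [0.2,-0.04,0,0,0,0,0]
    - [0.2,-0.04,0,0,0,0,0]

```text
time: 7.85
tool_pos: [0.4721, 0.3237, 0.2826]
ee_rot: [180.0, 0.0, 169.0]
contact_force: [0.6, -0.1, -5.7]
finger_gap: 0.0522
grip_force: 106.7
```

```bash
python3 m.py
```

```text
8.1 [0.4726 0.3235 0.2825] [1.7999e+02 1.0000e-02 1.6896e+02] F [ 0.43  0.18 -5.71] M [-0.005  0.009 -0.003] Mcross 0.0078 0.0322 0.05237029368265328
```

The moment across the jar differs by only 0.01 N m between strokes, within the noise, so the left jar is quiet. I'll lay it back.

>>> servo_tool:
  series:
    - [0,0,-0.08,0,0,0,0]
    - [0,0,-0.16,0,0,0,0]
    - [0,0,-0.21,0,0,0,0]
    - [0,0,-0.235,0,0,0,0]
    - [0,0,-0.25,0,0,0,0]
    - [0,0,-0.257,0,0,0,0]
    - [0,0,-0.257,0,0,0,0]
    - [0,0,-0.257,0,0,0,0]

```text
time: 8.82
tool_pos: [0.474, 0.3251, 0.1812]
ee_rot: [179.8, 0.1, 169.0]
contact_force: [-0.3, 6.0, -4.3]
finger_gap: 0.0522
grip_force: 106.9
```

>>> servo_tool:
  series:
    - [0,0,0,0,0,0,0.3]
    - [0,0,0,0,0,0,0.7]
    - [0,0,0,0,0,0,1]
    - [0,0,0,0,0,0,1]
    - [0,0,0,0,0,0,1]
    - [0,0,0,0,0,0,1]
    - [0,0,0,0,0,0,1]
    - [0,0,0,0,0,0,1]

```text
time: 9.48
tool_pos: [0.4729, 0.3233, 0.1796]
ee_rot: [-180.0, 0.0, 168.9]
contact_force: [-0.1, 0.4, -0.3]
finger_gap: 0.0852
grip_force: 0.0
```

>>> servo_tool:
  series:
    - [0,0,0.07,0,0,0,1]
    - [0,0,0.15,0,0,0,1]
    - [0,0,0.22,0,0,0,1]
    - [0,-0.02,0.26,0,0,0,1]
    - [-0.015,-0.09,0.26,0,0,0,1]
    - [-0.033,-0.17,0.26,0,0,0,1]
    - [-0.044,-0.23,0.26,0,0,0,1]
    - [-0.046,-0.245,0.26,0,0,0,1]

```text
time: 10.15
tool_pos: [0.4534, 0.2227, 0.2837]
ee_rot: [-179.9, -0.0, 168.8]
contact_force: [-0.1, -0.5, -0.2]
finger_gap: 0.0854
grip_force: 0.0
```

```bash
python3 - <<'E'
from h import *
s=eyes.snapshot("wrist");S=sensors.sense();print(S["time"],S["tool_pos"],S["ee_rot"])
cv2.imwrite("pics/w3.png",s["img"][100:400,:,::-1])
for d in spot_in("wrist","jar_1"): print(d)
for p in ((322,265),(315,265)): print(watz(s,p,.207))
E
```

```text
10.2 [0.45389918 0.22311757 0.28375074] [-1.79948706e+02  4.24196063e-03  1.68775682e+02]
{'location': [176.3, 238.2], 'p': 0.91}
{'location': [325.8, 239.8], 'p': 0.91}
[0.4573623  0.22557169 0.207     ]
[0.4565728  0.22155487 0.207     ]
```

View pics/w3.png

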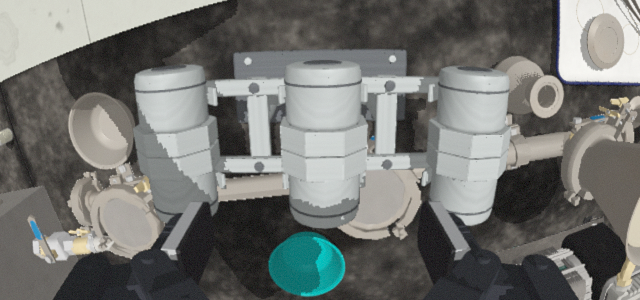

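The left jar lies back in its cradle. The middle jar's collar seam is at about (323,255) in the full image, so I correct the target by about 2 mm and grip.

>>> servo_tool:
  series:
    - [-0.004,0.006,-0.05,0,0,0.001,1]
    - [-0.004,0.006,-0.11,0,0,0.001,1]
    - [-0.004,0.006,-0.17,0,0,0.001,1]
    - [-0.004,0.006,-0.22,0,0,0.001,1]
    - [-0.004,0.006,-0.245,0,0,0.001,1]
    - [-0.004,0.006,-0.262,0,0,0.001,1]
    - [-0.004,0.006,-0.262,0,0,0.001,1]
    - [-0.004,0.006,-0.262,0,0,0.001,1]

```text
time: 10.92
tool_pos: [0.4533, 0.2283, 0.1792]
ee_rot: [180.0, 0.0, 169.1]
contact_force: [0.7, -0.0, -0.0]
finger_gap: 0.0855
grip_force: 0.0
```

>>> servo_tool:
  series:
    - [0,0,0,0,0,0,0.5]
    - [0,0,0,0,0,0,0.3]
    - [0,0,0,0,0,0,0.3]
    - [0,0,0,0,0,0,0]
    - [0,0,0,0,0,0,0]
    - [0,0,0,0,0,0,0]
    - [0,0,0,0,0,0,0]
    - [0,0,0,0,0,0,0]
  squeeze: 100

```text
time: 11.58
tool_pos: [0.4537, 0.2278, 0.1803]
ee_rot: [180.0, 0.1, 169.1]
contact_force: [-2.2, -1.1, 6.1]
finger_gap: 0.0522
grip_force: 105.4
```

>>> servo_tool:
  series:
    - [0,0,0.04,0,0,0,0]
    - [0,0,0.1,0,0,0,0]
    - [0,0,0.16,0,0,0,0]
    - [0,0,0.22,0,0,0,0]
    - [0,0,0.25,0,0,0,0]
    - [0,0,0.26,0,0,0,0]
    - [0,0,0.26,0,0,0,0]
    - [0,0,0.26,0,0,0,0]

```text
time: 12.25
tool_pos: [0.4523, 0.2275, 0.2818]
ee_rot: [-180.0, -0.1, 169.1]
contact_force: [0.5, 0.1, -4.5]
finger_gap: 0.052
grip_force: 106.2
```

>>> servo_tool:
  series:
    - [-0.1,0.02,0,0,0,0,0]
    - [-0.2,0.04,0,0,0,0,0]
    - [-0.2,0.04,0,0,0,0,0]
    - [-0.2,0.04,0,0,0,0,0]
    - [-0.2,0.04,0,0,0,0,0]
    - [-0.2,0.04,0,0,0,0,0]
    - [-0.2,0.04,0,0,0,0,0]
    - [-0.2,0.04,0,0,0,0,0]

```text
time: 12.92
tool_pos: [0.3735, 0.2436, 0.2824]
ee_rot: [-180.0, -0.0, 169.1]
contact_force: [-0.5, -0.0, -3.3]
finger_gap: 0.052
grip_force: 106.0
```

```bash
python3 m.py
```

```text
13.1667 [0.373  0.2437 0.2826] [-1.7999e+02 -1.0000e-02  1.6909e+02] F [-0.03 -0.21 -3.94] M [-0.001 -0.004  0.011] Mcross -0.0042 0.0213 0.05225019093377861
```

>>> servo_tool:
  series:
    - [0.1,-0.02,0,0,0,0,0]
    - [0.2,-0.04,0,0,0,0,0]
    - [0.2,-0.04,0,0,0,0,0]
    - [0.2,-0.04,0,0,0,0,0]
    - [0.2,-0.04,0,0,0,0,0]
    - [0.2,-0.04,0,0,0,0,0]
    - [0.2,-0.04,0,0,0,0,0]
    - [0.2,-0.04,0,0,0,0,0]

```text
time: 13.88
tool_pos: [0.4521, 0.228, 0.2829]
ee_rot: [180.0, 0.0, 169.2]
contact_force: [-0.5, -0.5, -4.4]
finger_gap: 0.0524
grip_force: 106.0
```

```bash
python3 m.py
```

```text
14.1333 [0.4527 0.2279 0.2829] [1.7999e+02 2.0000e-02 1.6914e+02] F [ 0.   -0.05 -4.37] M [ 0.001  0.01  -0.006] Mcross 0.0097 0.0305 0.05240159655750922
```

>>> servo_tool:
  series:
    - [-0.1,0.02,0,0,0,0,0]
    - [-0.2,0.04,0,0,0,0,0]
    - [-0.2,0.04,0,0,0,0,0]
    - [-0.2,0.04,0,0,0,0,0]
    - [-0.2,0.04,0,0,0,0,0]
    - [-0.2,0.04,0,0,0,0,0]
    - [-0.2,0.04,0,0,0,0,0]
    - [-0.2,0.04,0,0,0,0,0]

```text
time: 14.85
tool_pos: [0.3737, 0.2437, 0.2827]
ee_rot: [180.0, 0.0, 169.1]
contact_force: [0.1, -0.8, -3.2]
finger_gap: 0.0525
grip_force: 106.0
```

```bash
python3 m.py
```

```text
15.1 [0.373  0.2437 0.2826] [-1.7999e+02 -1.0000e-02  1.6909e+02] F [-0.03 -0.06 -3.86] M [-0.01  -0.003  0.021] Mcross -0.0053 0.0494 0.05218896917811528
```

>>> servo_tool:
  series:
    - [0.1,-0.02,0,0,0,0,0]
    - [0.2,-0.04,0,0,0,0,0]
    - [0.2,-0.04,0,0,0,0,0]
    - [0.2,-0.04,0,0,0,0,0]
    - [0.2,-0.04,0,0,0,0,0]
    - [0.2,-0.04,0,0,0,0,0]
    - [0.2,-0.04,0,0,0,0,0]
    - [0.2,-0.04,0,0,0,0,0]

```text
time: 15.82
tool_pos: [0.4521, 0.228, 0.2829]
ee_rot: [180.0, 0.0, 169.2]
contact_force: [-1.1, -0.5, -3.4]
finger_gap: 0.0522
grip_force: 106.0
```

```bash
python3 m.py
```

```text
16.0667 [0.4526 0.2279 0.2829] [1.7999e+02 2.0000e-02 1.6914e+02] F [-0.2   0.15 -4.07] M [-0.006  0.02  -0.011] Mcross 0.0181 0.0373 0.05215516157065777
```

The middle jar is quiet too: a difference of 0.02 N m, and at 0.41 kg it is too light for jar plus ball. I'll lay it back and go to the right one.

>>> servo_tool:
  series:
    - [0,0,-0.08,0,0,0,0]
    - [0,0,-0.16,0,0,0,0]
    - [0,0,-0.21,0,0,0,0]
    - [0,0,-0.235,0,0,0,0]
    - [0,0,-0.25,0,0,0,0]
    - [0,0,-0.257,0,0,0,0]
    - [0,0,-0.257,0,0,0,0]
    - [0,0,-0.257,0,0,0,0]

```text
time: 16.78
tool_pos: [0.454, 0.2281, 0.1812]
ee_rot: [179.9, 0.1, 169.1]
contact_force: [-0.4, -0.8, -4.1]
finger_gap: 0.0524
grip_force: 106.2
```

>>> servo_tool:
  series:
    - [0,0,0,0,0,0,0.3]
    - [0,0,0,0,0,0,0.7]
    - [0,0,0,0,0,0,1]
    - [0,0,0,0,0,0,1]
    - [0,0,0,0,0,0,1]
    - [0,0,0,0,0,0,1]
    - [0,0,0,0,0,0,1]
    - [0,0,0,0,0,0,1]

```text
time: 17.45
tool_pos: [0.4529, 0.2278, 0.1799]
ee_rot: [180.0, 0.0, 169.1]
contact_force: [0.1, 0.4, 0.0]
finger_gap: 0.0854
grip_force: 0.0
```

>>> servo_tool:
  series:
    - [0,0,0.07,0,0,0,1]
    - [0,0,0.15,0,0,0,1]
    - [0,0,0.22,0,0,0,1]
    - [0,-0.02,0.26,0,0,0,1]
    - [-0.015,-0.09,0.26,0,0,0,1]
    - [-0.033,-0.17,0.26,0,0,0,1]
    - [-0.046,-0.235,0.26,0,0,0,1]
    - [-0.048,-0.245,0.26,0,0,0,1]

```text
time: 18.12
tool_pos: [0.4326, 0.127, 0.284]
ee_rot: [-179.9, -0.0, 168.9]
contact_force: [0.6, 1.1, 0.6]
finger_gap: 0.0856
grip_force: 0.0
```

```bash
python3 - <<'E'
from h import *
s=eyes.snapshot("wrist");S=sensors.sense();print(S["time"],S["tool_pos"],S["ee_rot"])
cv2.imwrite("pics/w4.png",s["img"][100:400,:,::-1])
for n,z in (("jar_1",.207),("bowl",.039)):
  for d in spot_in("wrist",n): print(n,d,watz(s,d["location"],z))
for p in ((322,255),(322,262)): print(watz(s,p,.207))
E
```

```text
18.1667 [0.43308556 0.12785249 0.28404585] [-1.79966603e+02  3.26359628e-03  1.68930223e+02]
jar_1 {'location': [465.1, 241.3], 'p': 0.94} [0.4389495  0.21787902 0.207     ]
jar_1 {'location': [573.3, 247.4], 'p': 0.64} [0.46032967 0.30278076 0.207     ]
jar_1 {'location': [322.6, 244.3], 'p': 0.61} [0.42412406 0.13265937 0.207     ]
bowl {'location': [173.9, 230.3], 'p': 0.66} [ 0.43468743 -0.03158268  0.039     ]
[0.43050402 0.1311063  0.207     ]
[0.43479589 0.13029861 0.207     ]
```

View pics/w4.png

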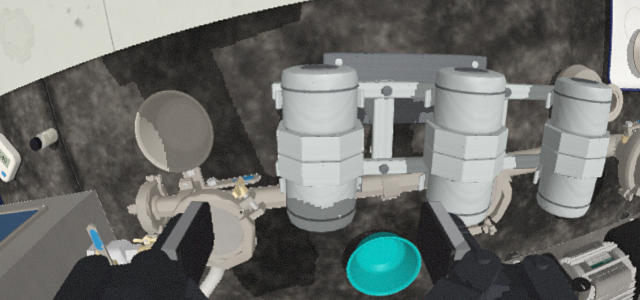

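Both quiet jars lie properly. The right jar's seam is at about (320,258) in the full image, in line, so I grip and shake.

>>> servo_tool:
  series:
    - [0,0,-0.05,0,0,0,1]
    - [0,0,-0.11,0,0,0,1]
    - [0,0,-0.17,0,0,0,1]
    - [0,0,-0.22,0,0,0,1]
    - [0,0,-0.245,0,0,0,1]
    - [0,0,-0.264,0,0,0,1]
    - [0,0,-0.264,0,0,0,1]
    - [0,0,-0.264,0,0,0,1]

```text
time: 18.93
tool_pos: [0.4338, 0.1304, 0.1783]
ee_rot: [180.0, -0.0, 169.2]
contact_force: [0.2, 0.3, 0.3]
finger_gap: 0.0856
grip_force: 0.0
```

>>> servo_tool:
  series:
    - [0,0,0,0,0,0,0.5]
    - [0,0,0,0,0,0,0.3]
    - [0,0,0,0,0,0,0.3]
    - [0,0,0,0,0,0,0]
    - [0,0,0,0,0,0,0]
    - [0,0,0,0,0,0,0]
    - [0,0,0,0,0,0,0]
    - [0,0,0,0,0,0,0]
  squeeze: 100

```text
time: 19.6
tool_pos: [0.4344, 0.1297, 0.1797]
ee_rot: [180.0, 0.1, 169.1]
contact_force: [-2.1, -1.3, 5.6]
finger_gap: 0.0519
grip_force: 105.4
```

>>> servo_tool:
  series:
    - [0,0,0.04,0,0,0,0]
    - [0,0,0.1,0,0,0,0]
    - [0,0,0.16,0,0,0,0]
    - [0,0,0.22,0,0,0,0]
    - [0,0,0.25,0,0,0,0]
    - [0,0,0.26,0,0,0,0]
    - [0,0,0.26,0,0,0,0]
    - [0,0,0.26,0,0,0,0]

```text
time: 20.27
tool_pos: [0.4328, 0.1296, 0.2812]
ee_rot: [-180.0, -0.1, 169.1]
contact_force: [-0.2, -0.2, -6.4]
finger_gap: 0.0522
grip_force: 107.9
```

>>> servo_tool:
  series:
    - [-0.1,0.02,0,0,0,0,0]
    - [-0.2,0.04,0,0,0,0,0]
    - [-0.2,0.04,0,0,0,0,0]
    - [-0.2,0.04,0,0,0,0,0]
    - [-0.2,0.04,0,0,0,0,0]
    - [-0.2,0.04,0,0,0,0,0]
    - [-0.2,0.04,0,0,0,0,0]
    - [-0.2,0.04,0,0,0,0,0]

```text
time: 20.93
tool_pos: [0.3544, 0.1456, 0.2821]
ee_rot: [-180.0, -0.0, 169.1]
contact_force: [0.0, 0.0, -6.4]
finger_gap: 0.0524
grip_force: 107.8
```

```bash
python3 m.py
```

```text
21.1833 [0.3539 0.1457 0.2822] [-1.800e+02 -1.000e-02  1.691e+02] F [ 0.11  0.09 -6.37] M [-0.005 -0.037  0.021] Mcross -0.0368 0.0233 0.052330346520499685
```

>>> servo_tool:
  series:
    - [0.1,-0.02,0,0,0,0,0]
    - [0.2,-0.04,0,0,0,0,0]
    - [0.2,-0.04,0,0,0,0,0]
    - [0.2,-0.04,0,0,0,0,0]
    - [0.2,-0.04,0,0,0,0,0]
    - [0.2,-0.04,0,0,0,0,0]
    - [0.2,-0.04,0,0,0,0,0]
    - [0.2,-0.04,0,0,0,0,0]

```text
time: 21.9
tool_pos: [0.4329, 0.13, 0.2825]
ee_rot: [180.0, 0.0, 169.2]
contact_force: [0.3, -0.3, -6.4]
finger_gap: 0.0523
grip_force: 107.7
```

```bash
python3 m.py
```

```text
22.15 [0.4335 0.1299 0.2825] [1.7999e+02 2.0000e-02 1.6913e+02] F [ 0.18 -0.35 -6.26] M [ 0.013  0.038 -0.001] Mcross 0.0394 0.0777 0.052294964832860086
```

>>> servo_tool:
  series:
    - [-0.1,0.02,0,0,0,0,0]
    - [-0.2,0.04,0,0,0,0,0]
    - [-0.2,0.04,0,0,0,0,0]
    - [-0.2,0.04,0,0,0,0,0]
    - [-0.2,0.04,0,0,0,0,0]
    - [-0.2,0.04,0,0,0,0,0]
    - [-0.2,0.04,0,0,0,0,0]
    - [-0.2,0.04,0,0,0,0,0]

```text
time: 22.87
tool_pos: [0.3546, 0.1457, 0.2824]
ee_rot: [180.0, 0.0, 169.1]
contact_force: [-0.5, -0.5, -6.9]
finger_gap: 0.0521
grip_force: 107.8
```

```bash
python3 m.py
```

```text
23.1167 [0.3538 0.1457 0.2822] [-1.7999e+02 -2.0000e-02  1.6910e+02] F [-0.18  0.01 -6.94] M [ 0.007 -0.035  0.003] Mcross -0.0328 0.0425 0.05251229471988932
```

>>> servo_tool:
  series:
    - [0.1,-0.02,0,0,0,0,0]
    - [0.2,-0.04,0,0,0,0,0]
    - [0.2,-0.04,0,0,0,0,0]
    - [0.2,-0.04,0,0,0,0,0]
    - [0.2,-0.04,0,0,0,0,0]
    - [0.2,-0.04,0,0,0,0,0]
    - [0.2,-0.04,0,0,0,0,0]
    - [0.2,-0.04,0,0,0,0,0]

```text
time: 23.83
tool_pos: [0.4328, 0.13, 0.2825]
ee_rot: [180.0, 0.0, 169.2]
contact_force: [-0.7, 0.7, -6.1]
finger_gap: 0.0524
grip_force: 107.7
```

```bash
python3 m.py
```

```text
24.0833 [0.4335 0.1299 0.2825] [1.7999e+02 2.0000e-02 1.6913e+02] F [-0.41 -0.06 -6.34] M [-0.005  0.036 -0.016] Mcross 0.0348 0.0194 0.05224212758852723
```

The right jar rattles: a difference of 0.072 N m, repeated in both stroke pairs. I'll carry it to the bowl.

>>> servo_tool:
  series:
    - [0,-0.04,0,0,0,0,0]
    - [0.002,-0.1,0,0,0,0,0]
    - [0.003,-0.17,0,0,0,0,0]
    - [0.005,-0.24,0,0,0,0,0]
    - [0.006,-0.31,0,0,0,0,0]
    - [0.007,-0.36,0,0,0,0,0]
    - [0.007,-0.395,0,0,0,0,0]
    - [0.007,-0.41,0,0,0,0,0]

```text
time: 24.8
tool_pos: [0.4365, -0.0361, 0.2824]
ee_rot: [-180.0, 0.0, 169.0]
contact_force: [0.4, -0.2, -6.3]
finger_gap: 0.0524
grip_force: 107.7
```

>>> servo_tool:
  series:
    - [0,0,-0.04,0,0,0,0]
    - [0,0,-0.1,0,0,0,0]
    - [0,0,-0.16,0,0,0,0]
    - [0,0,-0.22,0,0,0,0]
    - [0,0,-0.265,0,0,0,0]
    - [0,0,-0.29,0,0,0,0]
    - [0,0,-0.3,0,0,0,0]
    - [0,0,-0.3,0,0,0,0]

```text
time: 25.47
tool_pos: [0.4359, -0.0336, 0.1616]
ee_rot: [180.0, -0.1, 169.2]
contact_force: [0.4, -0.0, -6.5]
finger_gap: 0.0525
grip_force: 107.5
```

>>> servo_tool:
  series:
    - [0,0,0,0,0,0,0]
    - [0,0,0,0,0,0,0]
    - [0,0,0,0,0,0,0]
    - [0,0,0,0,0,0,0]
    - [0,0,0,0,0,0,0]
    - [0,0,0,0,0,0,0]
    - [0,0,0,0,0,0,0]
    - [0,0,0,0,0,0,0]

```text
time: 26.13
tool_pos: [0.4365, -0.0342, 0.1624]
ee_rot: [-180.0, 0.0, 169.1]
contact_force: [0.2, 0.1, -6.3]
finger_gap: 0.0526
grip_force: 107.5
```

```bash
python3 - <<'E'
from h import *
s=eyes.snapshot("wrist");save(s,"w5")
for d in spot_in("wrist","bowl"): print("w",d,watz(s,d["location"],.039))
for d in spot_in("wrist","jar_1"): print("w",d,watz(s,d["location"],.187))
s=eyes.snapshot("side");save(s,"s5")
for d in spot_in("side","bowl"): print("s",d,atz(s,d["location"],.02))
print(sensors.sense())
E
```

```text
w {'location': [313.2, 181.4], 'p': 0.87} [ 0.39853887 -0.02864965  0.039     ]
w {'location': [551.7, 375.1], 'p': 0.58} [0.62630807 0.17247239 0.039     ]
w {'location': [579.3, 193.5], 'p': 0.17} [0.44134626 0.18409576 0.039     ]
w {'location': [314.7, 300.4], 'p': 0.74} [ 0.41075752 -0.02959029  0.187     ]
w {'location': [80.4, 243.2], 'p': 0.71} [ 0.37855894 -0.10231221  0.187     ]
s {'location': [308.4, 293.4], 'p': 0.65} [ 0.44302229 -0.017656    0.02      ]
s {'location': [343.8, 251.0], 'p': 0.62} [0.62853066 0.19757846 0.02      ]
{'time': 26.3833, 'joint_pos': array([-1.41622767e+01,  1.18531718e+01, -3.43322241e+01,  4.38168138e+01,
        1.41633768e-03, -3.27687614e+00]), 'qd': array([ 0.00012442, -0.04032055,  0.03136079, -0.01415463,  0.04141212,
       -0.01012995]), 'tau': array([-1.36308168e-03, -3.70045424e+01,  2.47209960e+01, -5.15021884e-02,
        3.64400163e-03,  6.94589039e-05]), 'tool_pos': array([ 0.43643467, -0.03421488,  0.16226061]), 'ee_rot': array([ 1.79998460e+02, -2.12508631e-03,  1.69114599e+02]), 'contact_force': array([ 1.04680599, -0.44684183, -6.95280336]), 'moment': array([-0.02617455,  0.05583731, -0.0405989 ]), 'grip_force': 107.54979509627447, 'finger_gap': 0.052111276764399916}
```

View pics/w5.png

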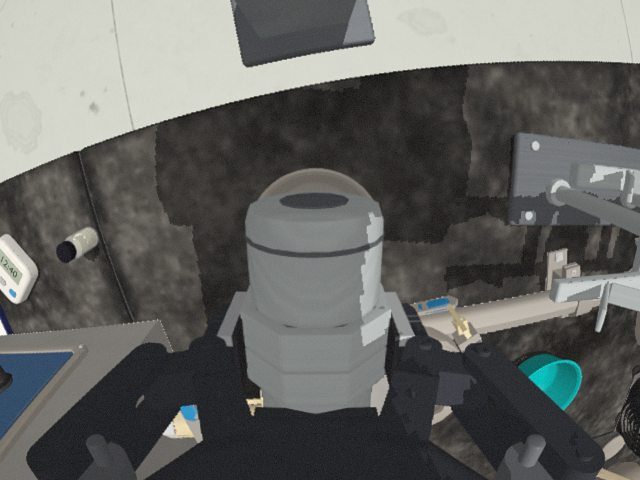

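View pics/s5.png

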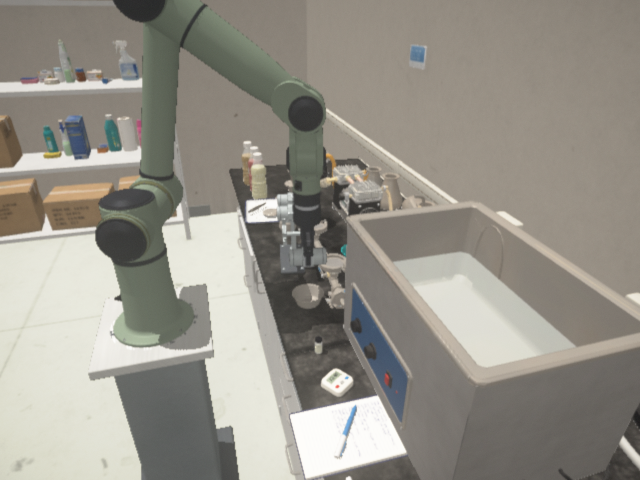

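The wrist view shows the jar gripped, with the bowl's near rim peeping out centred at (317,170). The side view shows the jar at (303,257) above the steel bowl at (308,296), with vial and timer unmoved. Handing in.

```bash
python3 -c "
from h import *
print(r.sign_off())"
```

```text
the job is handed in; nothing more can be done
None
```

The right-hand jar is the one that rattles: the wrist moment changed by 0.07 N m between strokes, repeated over two pairs. It is held level and still about 160 mm above the worktop over the steel bowl; the left and middle jars were quiet and lie back in their cradles, and the job is handed in, though no verdict was returned.

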